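# Clamp the tube rack on the platform shaker

### The arm

A 6-joint arm with a two-finger parallel gripper is mounted at the origin on a cart in front of the work surface, level with it; the furniture and walls round the work are solid. World frame = base frame: x ahead of the robot, y to its left, z up, the work surface at z = 0. Lengths are in m, angles in rad, forces in N, time in s.
With the tool pointing down it reaches from about 0.35 to 0.875 m from the base axis. Payload 4.2 kg.
Tool frame: the origin (TCP) lies at the very end of the fingers, on their centre line; the grasp point (between the pads) lies 19 mm behind it; z points along the fingers, y is the line along which they close (so a half turn about z gives the same grasp; the last joint's range is limited). The gripper opens to 87 mm and grips with 3 to 60 N. Pads are 19 mm wide; open, the fingers measure 117 mm over their backs; the gripper's body (75 mm by 190 mm) begins 51 mm behind the grasp point.
Start: joints at [1.475, 0.385, 0.008, 0, -1.194, -0.259], TCP at [0.217, 0.586, 0.223] pointing down, gripper open.
Joint ranges: [-3.14, 3.14], [-1.21, 2.06], [-1.07, 1.41], [-3.16, 2.05], [-2.99, -0.16], [-3.1, 3.1]. Speed limits (rad/s): [2.79, 2.79, 3.14, 3.14, 3.14, 3.14].

### API

Orientations are given as [roll, pitch, yaw] about the fixed x, y, z axes, in that order (R = Rz(yaw) Ry(pitch) Rx(roll)).
In Python, from plant import robot, viewer gives the robot as it stands.
- The arm moves only by the tool move_arm, never from a script. Its argument "increments" is a list of rows, each a list of 3 entries, a list of its own where there are three numbers: the opening, from -1 (shut) to 1 (fully open), so that 0 is half open, then the shift along the tool's x, y, z in units of 25 mm (1.0 is 25 mm), then the turn about the tool's z in units of 5 degrees (1.0 is 5 degrees). A call has 1 to 10 rows; each row shifts and turns the commanded pose from where the row before left it, along the tool's axes as they then stand; what a row does not reach is not made up. A row lasts 1/8 s, in which the tool goes at most 62.5 mm and 10.7 degrees, less where a joint would pass 70% of its speed; a pose out of reach is approached as far as the arm can. A call is refused whole if a number of a shift passes 1 or a number of a turn 1, either way. A call with a gripper value outside its range is refused whole. The fingers move at their own pace and stop on an object; "grip_force" is the grip in N (left out, the last holds). Time passes only in rows, so rows that do not move let the fingers close. It gives the time, the measured TCP pose, the force, the opening and the grip force at its end, in the units of the state.
- robot.get_obs(): the state, without advancing time (a new reading comes with each control period).
- viewer.capture(name): name is "side" or "top" or "wrist"; returns the picture (400x640x3 uint8, blue, green, red); there is no depth.
- viewer.get_calibration(name): a dict with "fx", "fy", "cx", "cy" (pixels), "rvec" (rotation vector, rad) and "tvec" (3), from world to camera coordinates, as OpenCV has them. Camera axes: x right, y down, z forward; pixel columns grow to the right and rows downward; lengths in m; the calibration is good to about 2 mm. A picture is of the moment at which its call begins: read the wrist's pose just before it. get_calibration takes no time and is no camera call; for the wrist camera it gives the pose at the moment of the call.
- robot.close_job(): hands the job in; it is judged then, once.
The state is a dict: "time_s": time; "joints": joint angles; "dq": joint speeds; "effort": joint torques, N m; "eef_pos": TCP position; "orientation": TCP orientation; "wrist_force": force on the tool from outside, world axes, zero at the start; "ft_torque": the same for the moment, N m; "opening": finger opening in m; "grasp_force": force on a finger pad.
Only numpy, scipy, OpenCV 4.12 (cv2) and the standard library are available. Lean on these libraries where they do the work, as an engineer would, in place of code of your own. Each camera call takes 0.05 s, during which the arm holds its last target. There are 200 camera calls.

### The job

Clamp the green tube rack on the platform shaker, just pushing with the fingertips: swing the red lever right round clockwise, so that the low point of its eccentric faces the slide and frees it. Then push the clamp slide by its blue pad forward to its end, so that the jaw sets the rack square against the rear fence, and swing the lever fully back to lock the slide there. Nothing is to be picked up; let only the jaw move the rack, keep the robot off it, and leave the other things on the bench where they are.

Things in the scene. Friction and masses are not known exactly. Their poses are not given: they have to be found in the camera images.
- shaker: low platform shaker, white housing, aluminium platform, 290 (x) x 216 (y) x 60 mm, fixed. Origin: centre of its underside; its +x is 'forward' (from the lever end to the rear fence, roughly away from the robot), +y its left. Platform 60 mm, rubber mat under the rack 62 mm above the bench. Rear fence 34 mm high, its front face at x = +129 mm
- cam_pivot (a point): upright axis of the eccentric, 91 mm above the bench (lever's mid height), at x = -98, y = +40 mm in the shaker's frame. The steel disc on it (radius 18 mm, axis 8 mm off centre) lies 69 to 80 mm above the bench; beside it the slide's steel roller (14 mm) runs past when the low side faces the slide
- cam (a joint): angle of the eccentric with its red lever, rad. 0 (stop): lever points right (shaker's -y), across the slide bar, high point to the slide: locked. Grows clockwise seen from above, through -x (towards the robot, 1.57) to 2.9 (stop): lever points left, low point to the slide. The slide passes above about 2.15. Stays where left; needs 0.28 N m (6 N at 45 mm). Starts at 0 to 0.25
- lever_end (a point): centre of the upright round end of the red lever (17 mm thick, from 81 to 113 mm above the bench), 58 mm from the axis. The lever arm behind it is 14 mm wide, from 82 to 100 mm above the bench; the bar and guides under it reach up to 75 mm
- clamp (a joint): travel of the follower slide (steel bar, roller and clamp jaw) forward along the shaker's +x, m. 0: fully open; 0.052: home, at its end stop. With the lever locked it only has about 8 mm of play. Sliding takes about 2 N, some 5 N with the rack. At the start 0 to 0.003
- push_pad (a point): centre of the rear (-x) face of the blue push pad in the middle of the clamp jaw; pad 62 mm wide (y), 72 to 101 mm above the bench; push it along the shaker's +x. Jaw 140 mm wide, 12 mm thick, top 102 mm above the bench. With the slide open the pad stands 62 mm ahead (+x) of the lever's axis, 55 mm clear of the locked lever
- rack_mid (a point): green micro tube rack, loose on the mat between jaw and fence, 100 (x) x 150 (y) mm, block 36 mm high, tube tops 122 mm above the bench, 0.3 kg. Point: centre of its block, 18 mm above its underside; axes along its sides. Clamped, its rear long side is against the fence (centre at x = +78 to +79 mm in the shaker's frame)
- tips: bystander: pipette tip box with green rim and clear lid, 86 x 114 x 91 mm, left of the shaker; origin under its centre
- slides: bystander: dark blue slide box, 74 x 175 x 36 mm, left; origin under its centre
- beaker: bystander: empty plastic beaker, 57 mm wide, 72 mm high, left; origin under its centre
- bottle: bystander: small blue-capped bottle, 50 mm wide, 106 mm high, right of the shaker; origin under its centre
- petri_dish_2: bystander: top one of a stack of three petri dishes, 91 mm wide, stack 48 mm high, right; origin under its centre
Mind the look-alikes: they are no part of the job. There is more than one size of the part that bears rack_mid; the job needs the largest.

How it is judged:
On the way, in this order (a step that is already met when the one before it is completed fails the run):
1. the lever is turned so that the eccentric's low side faces the slide, the slide still open (value of joint cam above 2.05 rad and value of joint clamp below 0.02 m), for 0.1 s.
2. the slide is pushed home while the low side faces it (value of joint clamp above 0.0485 m and value of joint cam above 1.9 rad), for 0.2 s.
At the end, for the whole second after the job is handed in: The lever is back across the slide (cam below 0.4 rad), the slide is home (within 3.5 mm of its end stop), and the rack stands flat on the mat, square (within 0.04 rad) and with its rear side against the fence (within 3 mm), within 25 mm of the middle sideways (value of joint cam below 0.4 rad and value of joint clamp above 0.0485 m and x of rack_mid in the frame of shaker between 0.0755 and 0.0815 m and y of rack_mid in the frame of shaker between -0.025 and 0.025 m and angle between the x axis of rack_mid and the x axis of shaker, either way round below 0.04 rad and angle between rack_mid's own z axis and vertical below 0.05 rad and height (world z) of rack_mid below 0.084 m and linear speed of rack below 0.02 m/s); the robot touches nothing.
It fails at once if the rack is lifted or tipped (height (world z) of rack_mid above 0.092 m or angle between rack_mid's own z axis and vertical above 0.15 rad).
It fails at once if the robot itself pushes or grips the rack (contact force between any of the fingers, the arm and rack above 2 N).
It fails at once if something else on the bench is moved by more than 15 mm (distance of any of tips, slides, beaker, bottle, petri_dish_2 from where it was at the start of the episode above 0.015 m).
It also fails if it takes over 58 s, if anything falls off the work surface, if the arm or the gripper's body presses on something with over 40 N, if the wrist force passes 120 N, or if a joint passes its speed limit or range.

## Working session

There is one attempt and no reset: what is moved stays moved. The work goes in short steps, Python scripts to look and compute and a tool call to move; the robot and the scene stay as the last step left them, time stands still between calls to the robot, and variables do not carry over. Pictures are saved under pics/ and viewed, at most 10 in all, crops included, and the job is handed in when it is done.

Besides the shell and the picture viewer there is one more tool, called after "Emit:" as name([rows], argument=value, ...), one row to a line, values as JSON. move_arm: Moves the arm, as the interface text tells. Its arguments: {"type":"object","properties":{"increments":{"type":"array","items":{"type":"array"}},"grip_force":{"type":"number"}},"required":["increments"]}

```bash
mkdir -p pics; ls; python3 - <<'E'
from plant import robot, viewer
import cv2, numpy as np
for n in("top","side"):
    im=viewer.capture(n); cv2.imwrite(f"pics/{n}0.png",im)
    c=viewer.get_calibration(n); print(n,c)
o=robot.get_obs(); print({k:np.round(v,3) for k,v in o.items()})
E
```

```text
pics
top {'fx': 426.3091544200743, 'fy': 426.3091544200743, 'cx': 316.96528680232404, 'cy': 198.7255390621685, 'rvec': array([ 2.19025178, -2.13837386,  0.11676968]), 'tvec': array([-0.00661156,  0.52821417,  1.36294813])}
side {'fx': 427.1611921209471, 'fy': 427.1611921209471, 'cx': 322.979106809794, 'cy': 201.44443881852777, 'rvec': array([ 0.45340769,  2.78065983, -1.0695338 ]), 'tvec': array([ 0.49971761, -0.06807786,  1.29659735])}
{'time_s': np.float64(0.1), 'joints': array([ 1.475,  0.385,  0.007, -0.   , -1.194, -0.259]), 'dq': array([ 0.002, -0.001,  0.002,  0.002, -0.001,  0.001]), 'effort': array([-0.0000e+00, -3.9169e+01,  1.8793e+01,  4.2320e+00,  1.3000e-02,
       -0.0000e+00]), 'eef_pos': array([0.217, 0.586, 0.222]), 'orientation': array([ 3.14 , -0.   , -0.355]), 'wrist_force': array([ 0.395,  0.428, -0.573]), 'ft_torque': array([ 0.017,  0.012, -0.034]), 'grasp_force': np.float64(0.0), 'opening': np.float64(0.087)}
```

View pics/top0.png

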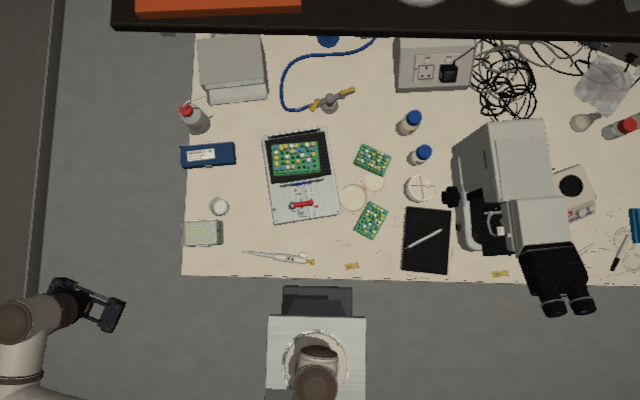

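View pics/side0.png

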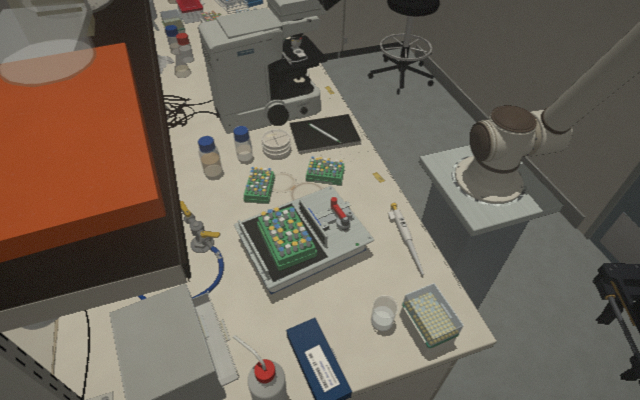

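Both views show three green racks. In the top view they are at (297,157) on the shaker mat, and at (373,160) and (371,220) on the bench. The one on the shaker is the largest and sits between jaw and fence, so it is the one meant. The red lever is at about (301,204). I'll confirm this in an enlarged crop.

```bash
cat > h.py <<'E'
import cv2, numpy as np
from plant import robot, viewer
def cal(n):
    c=viewer.get_calibration(n); K=np.array([[c['fx'],0,c['cx']],[0,c['fy'],c['cy']],[0,0,1]])
    return K,np.array(c['rvec'],float),np.array(c['tvec'],float)
def ray(n,uv,z,c=None):
    K,r,t=c or cal(n); R=cv2.Rodrigues(r)[0]; o=-R.T@t
    d=R.T@np.linalg.inv(K)@np.array([uv[0],uv[1],1.]); return o+d*(z-o[2])/d[2]
def proj(n,P,c=None):
    K,r,t=c or cal(n); return cv2.projectPoints(np.float64(P).reshape(-1,1,3),r,t,K,None)[0].reshape(-1,2)
E
python3 - <<'E'
from h import *
t=cv2.imread("pics/top0.png"); s=cv2.imread("pics/side0.png")
a=cv2.resize(t[120:230,255:395],None,fx=4,fy=4,interpolation=cv2.INTER_CUBIC)[:, :400]
b=cv2.resize(s[180:300,225:385],None,fx=2.5,fy=2.5,interpolation=cv2.INTER_CUBIC)
b=cv2.copyMakeBorder(b,0,440-b.shape[0],0,0,cv2.BORDER_CONSTANT)
cv2.imwrite("pics/c0.png",np.hstack([a,b]))
for n,im in(("top",t),("side",s)):
    h=cv2.cvtColor(im,cv2.COLOR_BGR2HSV)
    m=((h[...,0]<8)|(h[...,0]>172))&(h[...,1]>130)&(h[...,2]>70)
    y,x=np.where(m); k=(abs(x-(300 if n=="top" else 340))<40)&(abs(y-(204 if n=="top" else 210))<40)
    p=np.float32(np.c_[x,y][k]); print(n,len(p),cv2.minAreaRect(p), p.min(0),p.max(0))
    g=((h[...,0]>55)&(h[...,0]<85)&(h[...,1]>90)).astype('uint8')
    for c in cv2.findContours(cv2.morphologyEx(g,cv2.MORPH_CLOSE,np.ones((7,7))),0,2)[0]:
        if cv2.contourArea(c)>150: print(" green",cv2.minAreaRect(c))
E
```

```text
top 83 ((305.56182861328125, 203.13917541503906), (23.112499237060547, 6.765741348266602), 2.6025619506835938) [294. 200.] [317. 207.]
 green ((531.3504638671875, 275.5921630859375), (44.31403350830078, 13.819513320922852), 62.74467086791992)
 green ((370.61322021484375, 220.396240234375), (21.465415954589844, 31.76104736328125), 29.05460548400879)
 green ((371.936279296875, 160.04940795898438), (32.09422302246094, 21.131698608398438), 25.641006469726562)
 green ((295.1839599609375, 158.29525756835938), (31.860294342041016, 47.41707992553711), 84.64418029785156)
side 100 ((336.9948425292969, 207.30276489257812), (21.941177368164062, 6.058823585510254), 61.927513122558594) [331. 197.] [344. 217.]
 green ((286.06341552734375, 234.9707489013672), (55.31568145751953, 41.76613235473633), 65.224853515625)
```

View pics/c0.png

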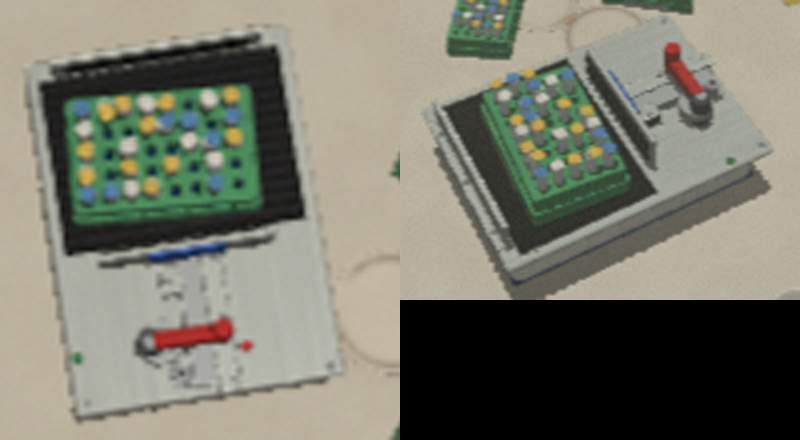

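The crop confirms it. The big rack lies on the mat behind the jaw, with the blue pad at crop (188,254) and the lever hub at (147,342). The lever end is at (222,328), and the platform corners are (27,65), (288,25), (343,375) and (77,418).

```bash
python3 - <<'E'
from h import *
f=lambda p:(p[0]/4+255-.4,p[1]/4+120-.4)
P=np.array([ray("top",f(p),.060)[:2] for p in [(27,65),(288,25),(343,375),(77,418)]])
M=np.array([[.145,.108],[.145,-.108],[-.145,-.108],[-.145,.108]])
A,B=M-M.mean(0),P-P.mean(0); th=np.arctan2((A[:,0]*B[:,1]-A[:,1]*B[:,0]).sum(),(A*B).sum())
R=np.array([[np.cos(th),-np.sin(th)],[np.sin(th),np.cos(th)]]); c=P.mean(0)
print("centre",c,"yaw",th,"resid mm",(A@R.T-B)*1e3)
w=lambda x,y:c+R@[x,y]
print("pivot pred",w(-.098,.04),"from image",ray("top",f((147,342)),.09)[:2], "lever end img",ray("top",f((222,328)),.11)[:2])
print("pad pred",w(-.036,.04)," img",ray("top",f((188,256)),.1)[:2])
S=[(-(.5)*a,.4*b) for a,b in[(1,0),(1,1)]]
r=ray("top",f((163,144)),.11)[:2]; print("rack",R.T@(r-c))
for n,pt in(("bottle",(423,153)),("tips",(203,233)),("petri",(420,188)),("beaker",(220,206))):print(n,R.T@(ray("top",pt,.08)[:2]-c), ray("top",pt,.08)[:2])
# side check
c3=[(*w(-.098,.04),.1),(*w(-.145,.108),.06),(*w(.145,.108),.06),(*w(.145,-.108),.06)]
print("side proj",proj("side",c3), (proj("side",c3)-[225,180])*2.5+[400,0])
E
```

```text
centre [0.60250229 0.06070117] yaw 0.17726422579696252 resid mm [[ 0.55922754  1.32692224]
 [ 0.333025   -0.38850906]
 [-1.00683089 -1.68522255]
 [ 0.11457835  0.74680937]]
pivot pred [0.49898448 0.0827933 ] from image [0.49963138 0.08518174] lever end img [0.50993901 0.02668535]
pad pred [0.56001292 0.09372621]  img [0.566573   0.05474269]
rack [0.05196493 0.00645103]
bottle [ 0.00482125 -0.3955979 ] [ 0.67700667 -0.32784747]
tips [-0.14026692  0.32761807] [0.40666208 0.3584511 ]
petri [-0.104286   -0.36608668] [ 0.56440522 -0.31803838]
beaker [-0.06452435  0.26441856] [0.49236218 0.30959818]
side proj [[345.2233905  216.9566451 ]
 [374.64732306 238.83153264]
 [267.73542636 287.59299421]
 [233.28759637 222.62854526]] [[700.55847625  92.39161275]
 [774.11830765 147.0788316 ]
 [506.8385659  268.98248552]
 [420.71899093 106.57136314]]
```

Emit:
move_arm([
  [-1, [1, 0.8, 0], 0],
  [-1, [1, 0.8, 0], 0],
  [-1, [1, 0.8, 0], 0],
  [-1, [1, 0.8, 0], 0],
  [-1, [1, 0.8, 0], 0],
  [-1, [1, 0.8, 0], 0],
  [-1, [1, 0.8, 0], 0],
  [-1, [1, 0.8, 0], 0],
  [-1, [1, 0.8, 0], 0],
  [-1, [1, 0.8, 0], 0],
])

```text
time_s: 1.35
eef_pos: [0.3822, 0.3105, 0.2222]
orientation: [3.141, 0.0, -0.355]
wrist_force: [0.1, 0.2, 0.3]
opening: 0.0018
grasp_force: 0.0
```

Emit:
move_arm([
  [-1, [0.8, 0.8, 0], -1],
  [-1, [0.8, 0.8, 0], -1],
  [-1, [0.8, 0.8, 0], -1],
  [-1, [0.8, 0.8, 0], -1],
  [-1, [0.5, 0.8, 0], -1],
  [-1, [0.2, 0.8, 0], -1],
  [-1, [0, 0.5, 0], -0.1],
  [-1, [0, 0, 0], 0],
])

```text
time_s: 2.35
eef_pos: [0.4629, 0.1639, 0.2224]
orientation: [3.142, 0.0, 0.175]
wrist_force: [-1.0, -0.3, -1.1]
opening: 0.0003
grasp_force: 0.0
```

```bash
cat >> h.py <<'E'
C=np.array([0.6025,0.0607]); TH=0.177
R2=np.array([[np.cos(TH),-np.sin(TH)],[np.sin(TH),np.cos(TH)]])
def st(msg=""):
    o=robot.get_obs(); s=R2.T@(o['eef_pos'][:2]-C)*1e3
    f=R2.T@o['wrist_force'][:2]
    print(msg,"t",round(o['time_s'],2),"shaker mm",s.round(1),"z",(o['eef_pos'][2]*1e3).round(1),"rpy",o['orientation'].round(3),"F",f.round(1),o['wrist_force'][2].round(1),"open",o['opening'].round(4))
    return s
E
python3 -c "from h import *; st()"
```

```text
Traceback (most recent call last):
  File "h.py", line 16, in st
    print(msg,"t",round(o['time_s'],2),"shaker mm",s.round(1),"z",(o['eef_pos'][2]*1e3).round(1),"rpy",o['orientation'].round(3),"F",f.round(1),o['wrist_force'][2].round(1),"open",o['opening'].round(4))
                                                                                                                                                                                    ^^^^^^^^^^^^^^^^^^
AttributeError: 'float' object has no attribute 'round'
```

```bash
sed -i "s/(o\['eef_pos'\]\[2\]\*1e3).round(1)/round(float(o['eef_pos'][2])*1e3,1)/; s/o\['wrist_force'\]\[2\].round(1)/round(float(o['wrist_force'][2]),1)/; s/o\['opening'\].round(4)/round(float(o['opening']),4)/" h.py; python3 -c "from h import *; st()"
```

```text
t 2.35 shaker mm [-119.3  126.1] z 222.4 rpy [3.142 0.    0.175] F [-1.  -0.1] -1.1 open 0.0003
```

Emit:
move_arm([
  [-1, [0.4, 0.9, 0], 0],
  [-1, [0.4, 0.9, 0], 0],
  [-1, [0.4, 0.9, 0], 0],
  [-1, [0.4, 0.9, 0], 0],
  [-1, [0.4, 0.9, 0], 0],
  [-1, [0.2, 0.95, 0], 0],
  [-1, [0, 0, 0], 0],
])

```text
time_s: 3.22
eef_pos: [0.5415, 0.0398, 0.2222]
orientation: [-3.142, 0.0, 0.175]
wrist_force: [-0.1, -0.4, 0.7]
opening: 0.0007
grasp_force: 0.0
```

```bash
python3 - <<'E'
from h import *
st(); c=cal("wrist"); im=viewer.capture("wrist"); cv2.imwrite("pics/w1.png",im); np.save("w1.npy",np.r_[c[0].ravel(),c[1].ravel(),c[2].ravel()])
w=lambda x,y,z:(*(C+R2@[x,y]),z)
print(proj("wrist",[w(-.098,.04,.1),w(-.098,-.018,.113),w(-.036,0,.101),w(-.145,-.108,.06),w(-.145,.108,.06)],c).round(0))
E
```

```text
t 3.23 shaker mm [-63.7  -9.9] z 222.2 rpy [-3.142  0.     0.175] F [-0.1 -0.3] 0.7 open 0.0007
[[274. 225.]
 [336. 230.]
 [316. 160.]
 [416. 252.]
 [221. 253.]]
```

View pics/w1.png

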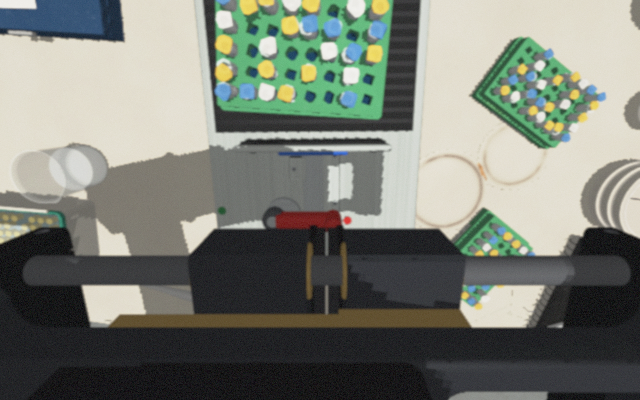

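The wrist view shows the lever at (275–340,219), the blue pad at (313,152) and the rack clear beyond the jaw. All of it is within about 7 mm of prediction. I'll descend between lever and pad.

Emit:
move_arm([
  [-1, [0, 0, 1], 0],
  [-1, [0, 0, 1], 0],
  [-1, [0, 0, 1], 0],
  [-1, [0, 0, 1], 0],
  [-1, [0, 0, 0.8], 0],
  [-1, [0, 0, 0.6], 0],
  [-1, [0, 0, 0], 0],
])

```text
time_s: 4.15
eef_pos: [0.5405, 0.0405, 0.0866]
orientation: [3.141, 0.002, 0.178]
wrist_force: [-0.7, -0.8, -0.3]
opening: 0.0005
grasp_force: 0.0
```

```bash
python3 - <<'E'
from h import *
st(); c=cal("wrist"); im=viewer.capture("wrist"); s=viewer.capture("side"); 
w=lambda x,y,z:(*(C+R2@[x,y]),z)
a=cv2.resize(im[100:300,170:470],(450,300)); b=cv2.resize(s[160:280,270:410],(350,300),interpolation=cv2.INTER_CUBIC)
cv2.imwrite("pics/w2.png",np.hstack([a,b]))
E
```

```text
t 4.15 shaker mm [-64.6  -9. ] z 86.6 rpy [3.141e+00 2.000e-03 1.780e-01] F [-0.9 -0.7] -0.3 open 0.0005
```

View pics/w2.png

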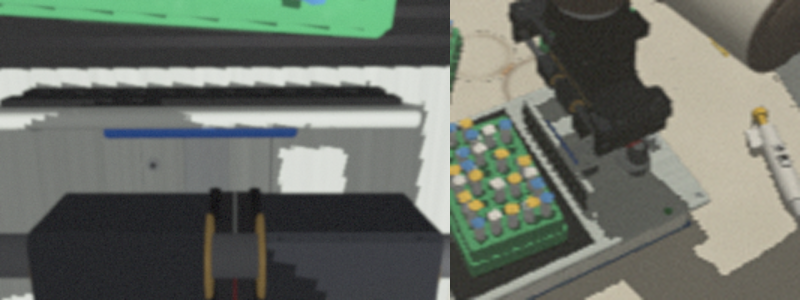

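Emit:
move_arm([
  [-1, [-0.32, -0.02, 0], 0],
  [-1, [-0.32, -0.02, 0], 0],
  [-1, [-0.4, 0.11, 0], 0],
  [-1, [-0.4, 0.11, 0], 0],
  [-1, [-0.48, -0.1, 0], 0],
  [-1, [-0.48, -0.1, 0], 0],
  [-1, [0, 0, 0], 0],
])

```text
time_s: 5.12
eef_pos: [0.4856, 0.0317, 0.0898]
orientation: [-3.14, -0.011, 0.179]
wrist_force: [5.6, 2.7, 0.4]
opening: 0.0006
grasp_force: 2.4
```

```bash
python3 - <<'E'
from h import *
st()
E
```

```text
t 5.12 shaker mm [-120.1   -7.9] z 89.8 rpy [-3.14  -0.011  0.179] F [6.  1.7] 0.4 open 0.0006
```

Emit:
move_arm([
  [-1, [-0.4, -0.41, 0.04], 0],
  [-1, [-0.4, -0.41, 0.04], 0],
  [-1, [-0.17, -0.5, 0], 0],
  [-1, [-0.17, -0.5, 0], 0],
  [-1, [0, 0, 0], 0],
])

```text
time_s: 5.75
eef_pos: [0.4455, 0.0698, 0.0861]
orientation: [-3.141, -0.001, 0.178]
wrist_force: [0.3, -0.4, -0.4]
opening: 0.0003
grasp_force: 0.0
```

```bash
python3 - <<'E'
from h import *
st()
E
```

```text
t 5.75 shaker mm [-153.    36.6] z 86.1 rpy [-3.141e+00 -1.000e-03  1.780e-01] F [ 0.3 -0.4] -0.4 open 0.0003
```

```bash
cat >> h.py <<'E'
def lever(n):
    im=viewer.capture(n); h=cv2.cvtColor(im,cv2.COLOR_BGR2HSV); c=cal(n)
    m=((h[...,0]<8)|(h[...,0]>172))&(h[...,1]>120)&(h[...,2]>50)
    hub=proj(n,[(*(C+R2@[-.098,.04]),.1)],c)[0]; y,x=np.where(m); p=np.c_[x,y]; p=p[np.linalg.norm(p-hub,axis=1)<45]
    if len(p)<5: print(n,"red px",len(p)); return im
    q=np.array([R2.T@(ray(n,u,.105,c)[:2]-C) for u in p])-[-.098,.04]
    q=q[np.linalg.norm(q,axis=1)<.075]; d=np.linalg.norm(q,axis=1); f=q[d>.035]
    print(n,len(p),"far mean mm",(f.mean(0)*1e3).round(1) if len(f) else None,"cam",np.arctan2(-f[:,0].mean(),-f[:,1].mean()).round(2) if len(f) else None)
    return im
E
python3 - <<'E'
from h import *
t=lever("top"); s=lever("side")
b=cv2.resize(s[160:280,270:410],(466,400),interpolation=cv2.INTER_CUBIC);a=cv2.resize(t[150:250,250:330],(320,400),interpolation=cv2.INTER_CUBIC)
cv2.imwrite("pics/s3.png",np.hstack([a,b]))
E
```

```text
top red px 2
side 155 far mean mm [-43.1  20.7] cam 2.02
```

View pics/s3.png

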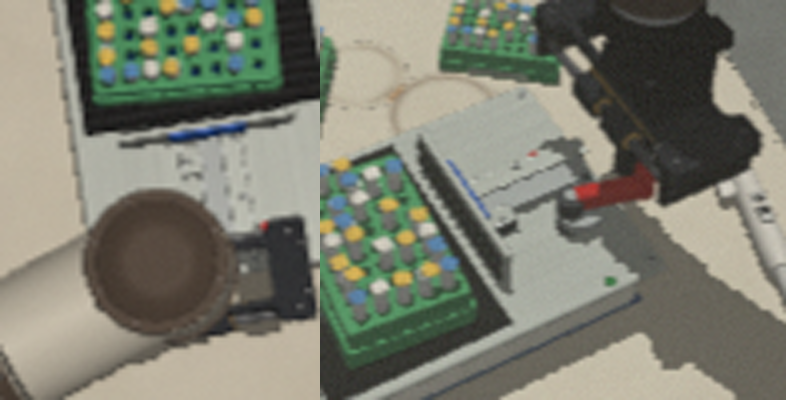

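The side view shows the lever at about cam 2.0, pointing towards the robot and left, with the finger just behind it. The last push worked, so I'll continue.

Emit:
move_arm([
  [-1, [0.15, -0.49, 0], 0],
  [-1, [0.17, -0.48, 0], 0],
  [-1, [0.34, -0.32, 0], 0],
  [-1, [0.36, -0.28, 0], 0],
  [-1, [0, 0, 0], 0],
])

```text
time_s: 6.48
eef_pos: [0.4624, 0.1116, 0.0848]
orientation: [3.14, 0.005, 0.177]
wrist_force: [-3.7, -2.5, 2.5]
opening: 0.0002
grasp_force: 2.3
```

```bash
python3 - <<'E'
from h import *
st(); lever("side"); lever("top")
E
```

```text
t 6.47 shaker mm [-129.    74.8] z 84.8 rpy [3.14  0.005 0.177] F [-4.1 -1.8] 2.5 open 0.0002
side 170 far mean mm [-10.3  53.4] cam 2.95
top 5 far mean mm [-14.7 -72.3] cam 0.2
```

Emit:
move_arm([
  [-1, [-0.6, 0.1, 0], 0],
  [-1, [0, 0, 1], 0],
])

```text
time_s: 6.82
eef_pos: [0.451, 0.1088, 0.0621]
orientation: [-3.138, -0.007, 0.178]
wrist_force: [0.0, -0.3, -0.5]
opening: 0.0005
grasp_force: 0.0
```

The tool's +z points down, so that row lowered the arm instead of raising it. There was no contact. I'll go up now.

Emit:
move_arm([
  [-1, [0, 0, -1], 0],
  [-1, [0, 0, -1], 0],
  [-1, [0, 0, -1], 0],
  [-1, [0.6, 0.6, 0], 0],
  [-1, [0.6, 0.6, 0], 0],
  [-1, [0.6, 0.6, 0], 0],
  [-1, [0.6, 0.6, 0], 0],
  [-1, [0.6, 0.6, 0], 0],
  [-1, [0.4, 0, 0], 0],
  [-1, [0, 0, 0], 0],
])

```text
time_s: 8.07
eef_pos: [0.5472, 0.0495, 0.1356]
orientation: [-3.141, -0.001, 0.178]
wrist_force: [0.7, 0.9, 0.1]
opening: 0.0006
grasp_force: 0.0
```

```bash
python3 - <<'E'
from h import *
st(); lever("side")
E
```

```text
t 8.07 shaker mm [-56.4  -1.3] z 135.6 rpy [-3.141e+00 -1.000e-03  1.780e-01] F [0.9 0.8] 0.1 open 0.0006
side 166 far mean mm [-10.5  52.5] cam 2.94
```

Emit:
move_arm([
  [-1, [0, 0, 0.95], 0],
  [-1, [0, 0, 0.95], 0],
  [-1, [0.3, 0, 0], 0],
  [-1, [0.3, 0, 0], 0],
  [-1, [0.3, 0, 0], 0],
  [-1, [0.3, 0, 0], 0],
  [-1, [0.3, 0, 0], 0],
  [-1, [0.3, 0, 0], 0],
  [-1, [0.3, 0, 0], 0],
  [-1, [0, 0, 0], 0],
])

```text
time_s: 9.38
eef_pos: [0.5999, 0.0583, 0.088]
orientation: [3.142, -0.002, 0.177]
wrist_force: [-0.3, -0.5, 0.2]
opening: 0.0007
grasp_force: 0.1
```

```bash
python3 - <<'E'
from h import *
st(); lever("side")
E
```

```text
t 9.38 shaker mm [-3.  -1.9] z 88.0 rpy [ 3.142e+00 -2.000e-03  1.770e-01] F [-0.4 -0.4] 0.2 open 0.0007
side 169 far mean mm [-10.5  52.3] cam 2.94
```

Emit:
move_arm([
  [-1, [0.12, 0, 0], 0],
  [-1, [0.12, 0, 0], 0],
  [-1, [0.12, 0, 0], 0],
  [-1, [0.12, 0, 0], 0],
  [-1, [0, 0, 0], 0],
])

```text
time_s: 10.05
eef_pos: [0.6102, 0.0602, 0.0879]
orientation: [3.141, 0.001, 0.177]
wrist_force: [-3.9, -0.8, 0.9]
opening: 0.0006
grasp_force: 1.9
```

```bash
python3 - <<'E'
from h import *
st()
E
```

```text
t 10.05 shaker mm [ 7.5 -1.8] z 87.9 rpy [3.141e+00 1.000e-03 1.770e-01] F [-4.  -0.1] 0.9 open 0.0006
```

Emit:
move_arm([
  [-1, [0.12, 0, 0], 0],
  [-1, [0.12, 0, 0], 0],
  [-1, [0, 0, 0], 0],
  [-1, [0, 0, 0], 0],
])

```text
time_s: 10.55
eef_pos: [0.6104, 0.0601, 0.0878]
orientation: [3.141, 0.013, 0.177]
wrist_force: [-15.3, 0.8, 11.1]
opening: 0.0007
grasp_force: 8.0
```

```bash
python3 - <<'E'
from h import *
st()
E
```

```text
t 10.55 shaker mm [ 7.7 -1.9] z 87.8 rpy [3.141 0.013 0.177] F [-14.9   3.5] 11.1 open 0.0007
```

Emit:
move_arm([
  [-1, [-0.4, 0, 0], 0],
  [-1, [-0.5, 0, 0], 0],
  [-1, [0, 0, -1], 0],
  [-1, [0, 0, -1], 0],
  [-1, [-0.6, -0.9, 0], 0],
  [-1, [-0.6, -0.9, 0], 0],
  [-1, [-0.6, -0.9, 0], 0],
  [-1, [-0.6, -0.9, 0], 0],
  [-1, [0, 0, 0], 0],
])

```text
time_s: 11.68
eef_pos: [0.5188, 0.1365, 0.1385]
orientation: [-3.141, -0.002, 0.18]
wrist_force: [-0.8, -0.1, -0.1]
opening: 0.0003
grasp_force: 0.0
```

```bash
python3 - <<'E'
from h import *
st(); s=lever("side"); t=viewer.capture("top"); wr=viewer.capture("wrist")
a=cv2.resize(wr[0:300,100:540],(440,300))
b=cv2.resize(s[180:300,225:385],(360,300),interpolation=cv2.INTER_CUBIC)
cv2.imwrite("pics/p4.png",np.hstack([a,b]))
E
```

```text
t 11.68 shaker mm [-69.   89.4] z 138.5 rpy [-3.141e+00 -2.000e-03  1.800e-01] F [-0.8  0.1] -0.1 open 0.0003
side red px 1
```

View pics/p4.png

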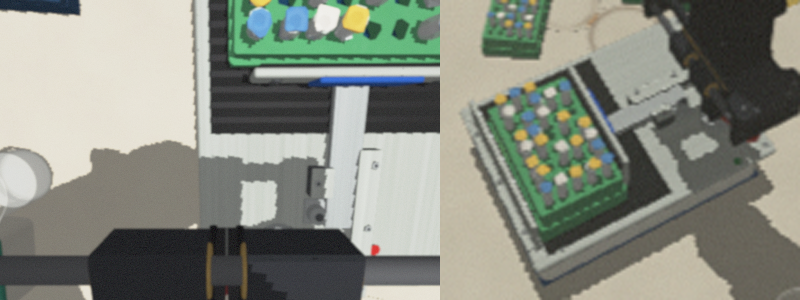

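The rack is square between jaw and fence, with the slide home. Next I'll lower left of the axis and swing the lever back.

Emit:
move_arm([
  [-1, [0, 0, 1], 0],
  [-1, [0, 0, 1.0], 0],
  [-1, [-0.42, -0.1, 0], 0],
  [-1, [-0.43, -0.1, 0], 0],
  [-1, [-0.36, -0.03, 0], 0],
  [-1, [-0.36, -0.02, 0], 0],
  [-1, [-0.45, 0.22, 0], 0],
  [-1, [-0.45, 0.23, 0], 0],
  [-1, [0, 0, 0], 0],
])

```text
time_s: 12.95
eef_pos: [0.4629, 0.1216, 0.0911]
orientation: [-3.138, -0.012, 0.18]
wrist_force: [6.1, 0.5, -0.4]
opening: 0.0
grasp_force: 2.4
```

```bash
python3 - <<'E'
from h import *
st(); lever("side")
E
```

```text
t 12.95 shaker mm [-126.7   84.5] z 91.1 rpy [-3.138 -0.012  0.18 ] F [ 6.1 -0.5] -0.4 open 0.0
side 77 far mean mm [-19.4  31.1] cam 2.58
```

Emit:
move_arm([
  [-1, [-0.33, 0.46, 0.04], 0],
  [-1, [-0.34, 0.47, 0.04], 0],
  [-1, [-0.09, 0.49, 0], 0],
  [-1, [-0.09, 0.49, 0], 0],
  [-1, [0.25, 0.46, 0], 0],
  [-1, [0.25, 0.46, 0], 0],
  [-1, [0, 0, 0], 0],
])

```text
time_s: 13.88
eef_pos: [0.4633, 0.0486, 0.0871]
orientation: [-3.141, -0.002, 0.177]
wrist_force: [-0.0, -0.4, -0.0]
opening: 0.0004
grasp_force: 0.2
```

```bash
python3 - <<'E'
from h import *
st(); lever("side");lever("top")
E
```

```text
t 13.88 shaker mm [-139.2   12.6] z 87.1 rpy [-3.141e+00 -2.000e-03  1.770e-01] F [-0.1 -0.4] -0.0 open 0.0004
side 86 far mean mm [-25.5 -41.6] cam 0.55
top red px 0
```

Emit:
move_arm([
  [-1, [0.32, 0.22, 0], 0],
  [-1, [0.32, 0.22, 0], 0],
  [-1, [0.33, 0.22, 0], 0],
  [-1, [0.15, 0, 0], 0],
  [-1, [0, 0, 0], 0],
])

```text
time_s: 14.6
eef_pos: [0.491, 0.0367, 0.0854]
orientation: [3.142, 0.006, 0.177]
wrist_force: [-4.5, 3.1, 2.7]
opening: 0.0006
grasp_force: 2.8
```

```bash
python3 - <<'E'
from h import *
st(); lever("side")
E
```

```text
t 14.6 shaker mm [-114.   -4.] z 85.4 rpy [3.142 0.006 0.177] F [-3.9  3.9] 2.7 open 0.0006
side 122 far mean mm [  5.  -49.1] cam -0.1
```

Emit:
move_arm([
  [-1, [0.12, 0, 0], 0],
  [-1, [0, 0, 0], 0],
  [-1, [-0.5, 0, 0], 0],
  [-1, [-0.5, 0, 0], 0],
  [-1, [0, 0, -1], 0],
  [-1, [0, 0, -1], 0],
  [-1, [0, -1, -1], 0],
  [-1, [0, -1, -1], 0],
  [-1, [0, -1, 0], 0],
  [-1, [0, -1, 0], 0],
])

```text
time_s: 15.9
eef_pos: [0.4539, 0.1322, 0.1867]
orientation: [-3.141, -0.002, 0.177]
wrist_force: [0.5, -0.7, 0.2]
opening: 0.0003
grasp_force: 0.0
```

Emit:
move_arm([
  [-1, [0, -1, 0], 0],
  [-1, [0, -1, 0], 0],
  [-1, [0, -1, 0], 0],
  [-1, [0, -1, 0], 0],
  [-1, [0, -1, 0], 0],
  [-1, [0, 0, 0], 0],
  [-1, [0, 0, 0], 0],
])

```text
time_s: 16.77
eef_pos: [0.4319, 0.2541, 0.186]
orientation: [3.141, 0.0, 0.178]
wrist_force: [0.1, 0.2, -0.6]
opening: 0.0003
grasp_force: 0.0
```

```bash
python3 - <<'E'
from h import *
st(); t=lever("top"); s=lever("side")
h=cv2.cvtColor(t,cv2.COLOR_BGR2HSV); g=((h[...,0]>55)&(h[...,0]<85)&(h[...,1]>90)).astype('uint8')
for c in cv2.findContours(cv2.morphologyEx(g,cv2.MORPH_CLOSE,np.ones((7,7))),0,2)[0]:
    if cv2.contourArea(c)>900: print(cv2.minAreaRect(c), R2.T@(ray("top",cv2.minAreaRect(c)[0],.09)[:2]-C))
b=cv2.resize(s[170:300,225:385],(400,400),interpolation=cv2.INTER_CUBIC);a=cv2.resize(t[120:230,255:355],(400,400),interpolation=cv2.INTER_CUBIC)
cv2.imwrite("pics/f.png",np.hstack([a,b]))
E
```

```text
t 16.77 shaker mm [-133.9  220.4] z 186.0 rpy [3.141 0.    0.178] F [0.2 0.2] -0.6 open 0.0003
top 91 far mean mm [ -1.3 -51.6] cam 0.03
side 119 far mean mm [  3.4 -50.9] cam -0.07
((292.7969970703125, 149.1829071044922), (30.875856399536133, 47.61717987060547), 79.99201965332031) [0.07798183 0.01178233]
```

View pics/f.png

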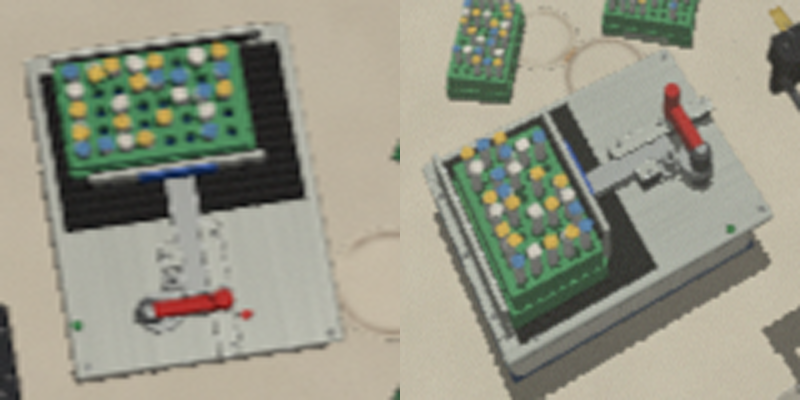

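The lever is back across the slide, the jaw is against the rack, and the rack is flush with the fence (x about 78 mm, y about 12 mm, square). The arm is clear, so I'll hand in.

```bash
python3 -c "
from plant import robot; print(robot.close_job())"
```

```text
the job is handed in; nothing more can be done
None
```

I handed the job in at about 17 s with the rack clamped square against the rear fence, the slide pushed home, the lever locked back across it and the arm clear; the hand-in call gave no verdict.

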